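Swing a crate's stacking bars in until they clip home

TASK

The blue crate of mould parts on the bench is to be stacked next. Swing both of its steel stacking bars up from outside its ends and over onto its side rims, and press each one down until it clicks fully home under its clips. Work gently, leave the crate where it stands and do not disturb its load or the tools around it.

Things in the scene. Friction and masses are not known exactly. Their poses are not given: they have to be found in the camera images.
- crate: Open blue plastic crate, 300 mm (its x) by 400 (its y) by 160 high, 4 to 6 kg, loose on the bench. Origin: centre of underside, z up. End walls' outer faces at y = +-200 mm, side walls' at x = +-150; rims 12 thick, tops at z 160; load inside below 90. At each end a U-shaped bar of 10 mm steel rod is hinged on the side walls; the bar's two arms run outside the side walls (to x = +-165).
- bar_left (a joint): Angle of the +y end's bar (rad): 0 level outward, pi/2 straight up, growing as it swings in. Starts at -0.3 to 0.25. The hinge is stiff: the bar stays where left; swinging takes 2 to 5 N at the rod. The rod meets the sprung clips on the side rims at about 2.64, needs 16 to 20 N to pass them (about 2.72) and snaps home to its stop at 2.76, lying on both rims. Stopped short, it is not clipped.
- bar_right (a joint): The same for the bar at the crate's -y end: 0 level outward (towards the crate's -y), pi/2 straight up, home at its stop at 2.76.
- bar_left_mid (a point): Middle of the +y bar's straight cross rod (320 mm long, parallel to the crate's x), on its centre line; rod radius 5 mm. Moves with the bar. At the start the rod hangs just outside the end wall near rim height with only 9 to 12 mm between rod and wall: a finger hardly fits down between them, but the space below and outside the rod is free.
- bar_right_mid (a point): The same for the -y bar.
- bar_left_hinge (a point): Point of the +y bar's hinge axis in the crate's middle plane (crate frame x 0, y +155, z 142 mm). The axis is parallel to the crate's x; the rod's centre line turns about it at 62 mm.
- bar_right_hinge (a point): The same for the -y bar (crate frame x 0, y -155, z 142 mm).
- bar_left_seat (a point): Where the middle of the +y bar's rod lies when fully home (crate frame x 0, y +97, z 165 mm). On each side rim (x = +-142 mm) a plastic spring tongue, 14 mm wide, stands on the inner side of this place, up to 13 mm above the rim; its small round nose gives way inward and snaps over the rod in the last 7 mm of its way.
- bar_right_seat (a point): The same for the -y bar (crate frame x 0, y -97, z 165 mm).
- flange: Round steel flange, 68 mm wide and 26 mm high, lying in the crate (origin: centre of its underside). Leave alone.
- insert: Stepped steel mould insert, 60 x 80 x 38 mm, lying in the crate (origin: centre of its underside). Leave alone.
- wrench: Steel wrench lying on the bench beyond the crate's +y end. Leave alone.
- brush: Hand brush lying on the bench beyond the crate's -y end. Leave alone.
- flask: Black flask, 72 mm wide, 210 mm high, standing beyond the crate's far (+x) side (origin: centre of its underside). Leave alone.
- vee_block: Steel vee block, 60 x 50 x 43 mm, beyond the crate's far (+x) side. Leave alone.
- wire_spool: Small spool of wire, 60 mm wide, 25 mm high, on the bench beyond the crate's -y end. Leave alone.

How it is judged:
By the outcome, as a careful person would: the job done as asked, in the order asked, and still so for the second after the job is handed in, with the robot touching nothing.
It also fails if it takes over 61 s, if anything falls off the work surface, if the arm or the gripper's body presses on something with over 40 N, if the wrist force passes 120 N, or if a joint passes its speed limit or range.

ROBOT

A 6-joint arm with a two-finger parallel gripper is mounted at the origin on the work surface. World frame = base frame: x ahead of the robot, y to its left, z up, the work surface at z = 0. Lengths are in m, angles in rad, forces in N, time in s.
With the tool pointing down it reaches from about 0.3 to 0.775 m from the base axis. Payload 14.6 kg.
Tool frame: the origin (TCP) lies at the very end of the fingers, on their centre line; the grasp point (between the pads) lies 19 mm behind it; z points along the fingers, y is the direction in which the jaws open and shut (so a half turn about z gives the same grasp; the last joint's range is limited). The gripper opens to 94 mm and grips with 3 to 60 N. Pads are 16 mm wide; open, the fingers measure 119 mm over their backs; the gripper's body (75 mm by 177 mm) begins 78 mm behind the grasp point.
Start: joints at [1.084, 0.3, 1.521, -0, 1.321, -0.067], TCP at [0.224, 0.502, 0.205] pointing down, gripper open.
Joint ranges: [-3.03, 3.03], [-0.79, 2.21], [0.23, 2.52], [-1.04, 4.18], [0, 3.07], [-2.55, 2.55]. Speed limits (rad/s): [2.22, 2.22, 2.57, 3.14, 3.14, 3.14].

INTERFACE

Orientations are given as [roll, pitch, yaw] about the fixed x, y, z axes, in that order (R = Rz(yaw) Ry(pitch) Rx(roll)).
In Python, from station import get_obs, vision, hand_in gives the robot as it stands.
- The arm moves only by the tool play_rows, never from a script. Its argument "moves" is a list of rows, each an object with "claw": the opening, from 0 (shut) to 1 (fully open); "linear": the shift along the tool's x, y, z in mm, a list of three; "turn": the turn, a rotation vector about the tool's x, y, z in rad, a list of three. In form: [{"claw": claw, "linear": [tx, ty, tz], "turn": [ax, ay, az]}, ...]. A call has 1 to 8 rows; each row is the pose to reach, as a shift and turn from the pose measured when the call began, along the tool's axes at that moment; what a row does not reach only later rows make up. A row lasts 1/8 s, in which the tool goes at most 62.5 mm and 10.7 degrees, less where a joint would pass 70% of its speed; a pose out of reach is approached as far as the arm can. A call with a gripper value outside its range is refused whole. The fingers move at their own pace and stop on an object; "force" is the grip in N (left out, the last holds). Time passes only in rows, so rows that repeat a pose let the fingers close. It gives the time, the measured TCP pose, the force and the opening at its end, in the units of the state.
- get_obs(): the state, without advancing time (a new reading comes with each control period).
- vision.camera(name): name is "scene" or "top" or "wrist"; returns the picture (420x560x3 uint8, blue, green, red); there is no depth.
- vision.camera_info(name): a dict with "camera_matrix" (3x3 intrinsics, pixels), "rvec" (rotation vector, rad) and "tvec" (3), from world to camera coordinates, as OpenCV has them; the wrist camera has in their place "mount" (4x4, takes a point from camera to tool coordinates, whose origin is the TCP and whose axes are the flange's). Camera axes: x right, y down, z forward; pixel columns grow to the right and rows downward; lengths in m; the calibration is good to about 2 mm. A picture is of the moment at which its call begins: read the wrist's pose just before it. camera_info takes no time and is no camera call.
- hand_in(): hands the job in, once; it reports no verdict.
The state is a dict: "time_s": time; "qpos": joint angles; "joint_vel": joint speeds; "tau": joint torques, N m; "ee_pos": TCP position; "eef_rot": TCP orientation; "force": force on the tool from outside, world axes, zero at the start; "moment": the same for the moment, N m; "grip_width": finger opening in m.
Only numpy, scipy, OpenCV 4.12 (cv2) and the standard library are available. Lean on these libraries where they do the work, as an engineer would, in place of code of your own. Each camera call takes 0.05 s, during which the arm holds its last target.

## Working session

There is one attempt and no reset: what is moved stays moved. The work goes in short steps, Python scripts to look and compute and a tool call to move; the robot and the scene stay as the last step left them, time stands still between calls to the robot, and variables do not carry over. Pictures are saved under pics/ and viewed, and the job is handed in when it is done.

Besides the shell and the picture viewer there is one more tool, called after "Call:" by a JSON object that holds its "method" and its "body", one argument or row to a line. play_rows: Moves the arm, as the interface text tells. Its arguments: {"type":"object","properties":{"moves":{"type":"array","items":{"type":"object","properties":{"claw":{"type":"number"},"linear":{"type":"array","items":{"type":"number"}},"turn":{"type":"array","items":{"type":"number"}}}}},"force":{"type":"number"}},"required":["moves"]}

```bash
ls; mkdir -p pics
python3 - <<'E'
from station import get_obs, vision
import cv2
print(get_obs())
for n in ("scene","top"):
    cv2.imwrite(f"pics/{n}0.png",vision.camera(n)); i=vision.camera_info(n); print(n,i)
print(vision.camera_info("wrist"))
E
```

```text
pics
{'time_s': 0.0, 'qpos': array([ 1.08441365e+00,  3.00440473e-01,  1.52161256e+00,  8.78187458e-07,
        1.32070609e+00, -6.65803031e-02]), 'joint_vel': array([-0.00194842, -0.00038266,  0.0008807 , -0.00014035,  0.00121702,
       -0.00030723]), 'tau': array([-3.63433232e-03, -5.31800151e+01, -3.52734053e+01,  7.06392643e-02,
        2.44160666e-02, -6.64644745e-05]), 'ee_pos': array([0.22403156, 0.50200064, 0.20488982]), 'eef_rot': array([-3.14042883e+00, -7.84546073e-05,  2.72179001e+00]), 'force': array([ 0.1315024 ,  0.64664167, -0.17398048]), 'moment': array([-0.01957612, -0.00881049, -0.03283893]), 'grip_width': 0.09406434345187005}
scene {'camera_matrix': array([[436.13964181,   0.        , 278.4473508 ],
       [  0.        , 436.13964181, 219.78682959],
       [  0.        ,   0.        ,   1.        ]]), 'rvec': array([ 2.31949592,  1.20515133, -0.35873545]), 'tvec': array([-0.35973869, -0.31100431,  1.39910825])}
top {'camera_matrix': array([[498.670258  ,   0.        , 279.37168175],
       [  0.        , 498.670258  , 206.65784179],
       [  0.        ,   0.        ,   1.        ]]), 'rvec': array([ 2.13833443, -2.1698548 ,  0.1250105 ]), 'tvec': array([0.02309686, 0.60796005, 1.25337757])}
{'camera_matrix': array([[367.82049928,   0.        , 282.89305433],
       [  0.        , 367.82049928, 207.91600498],
       [  0.        ,   0.        ,   1.        ]]), 'mount': array([[-8.67913858e-04, -9.60234926e-01, -2.79191928e-01,
         8.05159386e-02],
       [ 9.99999614e-01, -7.96198592e-04, -3.70267966e-04,
        -5.31859494e-04],
       [ 1.33252012e-04, -2.79192142e-01,  9.60235247e-01,
        -1.80111626e-01],
       [ 0.00000000e+00,  0.00000000e+00,  0.00000000e+00,
         1.00000000e+00]])}
```

View pics/scene0.png

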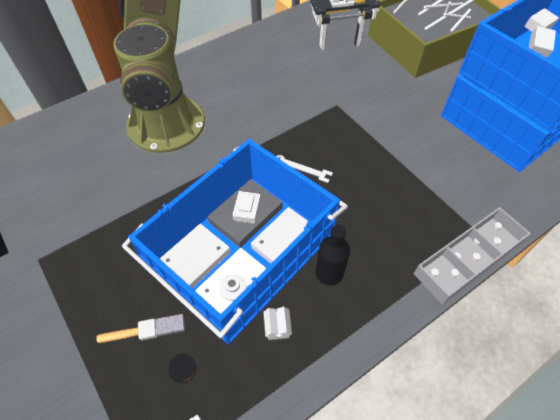

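View pics/top0.png

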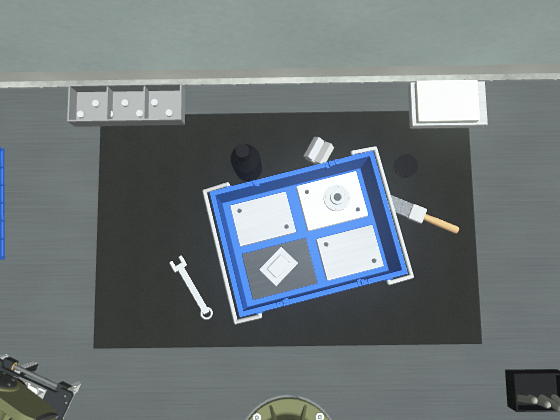

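The scene view shows the blue crate, with one bar at the end facing the brush and the other near the wrench. In the top view the crate is centred near (308,235), turned about 13°. The +y bar runs (207,190) to (238,322) and the -y bar (375,150) to (411,277). Next I'll enlarge both.

Run:
```python
import cv2
a=cv2.imread("pics/top0.png")
cv2.imwrite("pics/topL.png",cv2.resize(a[170:335,190:280],None,fx=3.6,fy=3.6,interpolation=cv2.INTER_CUBIC))
cv2.imwrite("pics/topR.png",cv2.resize(a[135:300,335:430],None,fx=3.6,fy=3.6,interpolation=cv2.INTER_CUBIC))
```

```text
(no output)
```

View pics/topL.png

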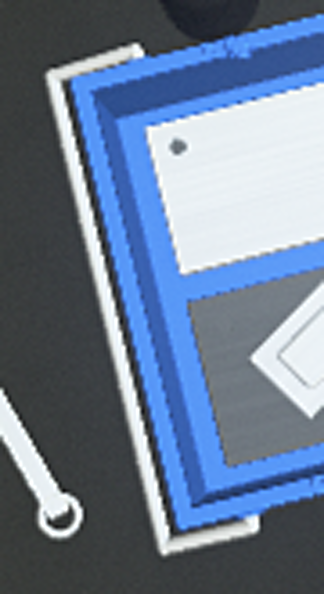

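View pics/topR.png

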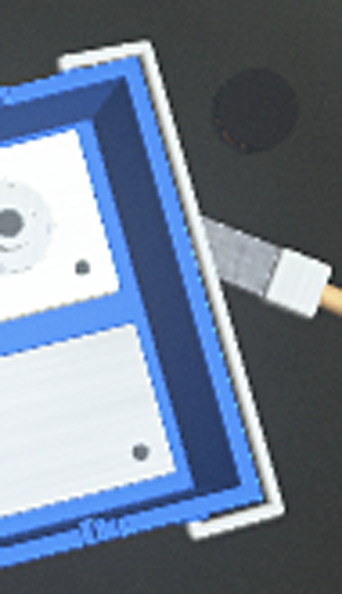

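```bash
python3 - <<'E'
import cv2
a=cv2.imread("pics/scene0.png")
cv2.imwrite("pics/scR.png",cv2.resize(a[225:345,115:255],None,fx=5,fy=5,interpolation=cv2.INTER_CUBIC))
cv2.imwrite("pics/scL.png",cv2.resize(a[135:255,225:365],None,fx=5,fy=5,interpolation=cv2.INTER_CUBIC))
E
cat > h.py <<'E'
import numpy as np, cv2
from station import vision
def proj(n,P):
    i=vision.camera_info(n); p,_=cv2.projectPoints(np.array(P,float).reshape(-1,3),i["rvec"],i["tvec"],i["camera_matrix"],None); return p[:,0]
def back(n,uv,z):
    i=vision.camera_info(n); R=cv2.Rodrigues(i["rvec"])[0]; c=-R.T@i["tvec"]
    d=R.T@np.linalg.inv(i["camera_matrix"])@np.array([uv[0],uv[1],1.]); return c+d*(z-c[2])/d[2]
E
python3 - <<'E'
from h import *
for uv in [(209.7,192.5),(239.1,316.9),(373.1,150.3),(407.7,274.2)]: print(back("top",uv,.16).round(4))
for uv in [(204.8,190.9),(236.2,322),(376.5,147.3),(411.8,277)]: print(back("top",uv,.16).round(4))
E
```

```text
[0.6291 0.1768 0.16  ]
[0.3411 0.1088 0.16  ]
[ 0.7243 -0.2107  0.16  ]
[ 0.4322 -0.2793  0.16  ]
[0.6331 0.1884 0.16  ]
[0.3298 0.1155 0.16  ]
[ 0.7315 -0.2191  0.16  ]
[ 0.4257 -0.2884  0.16  ]
```

View pics/scR.png

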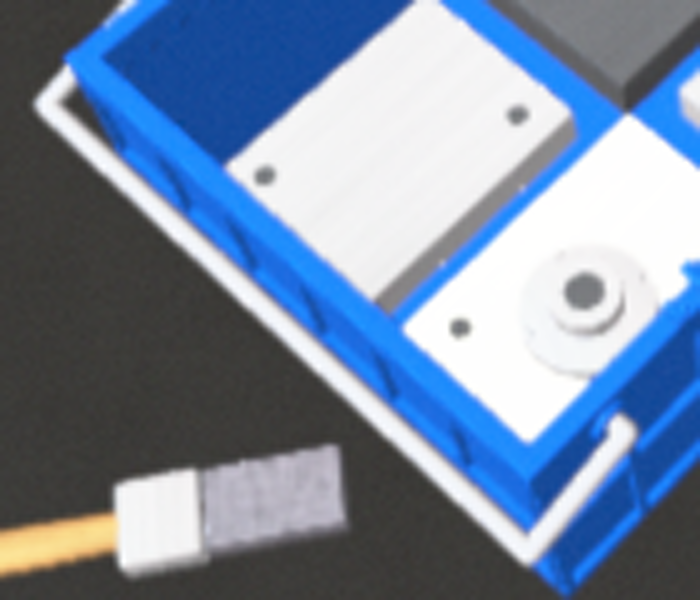

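View pics/scL.png

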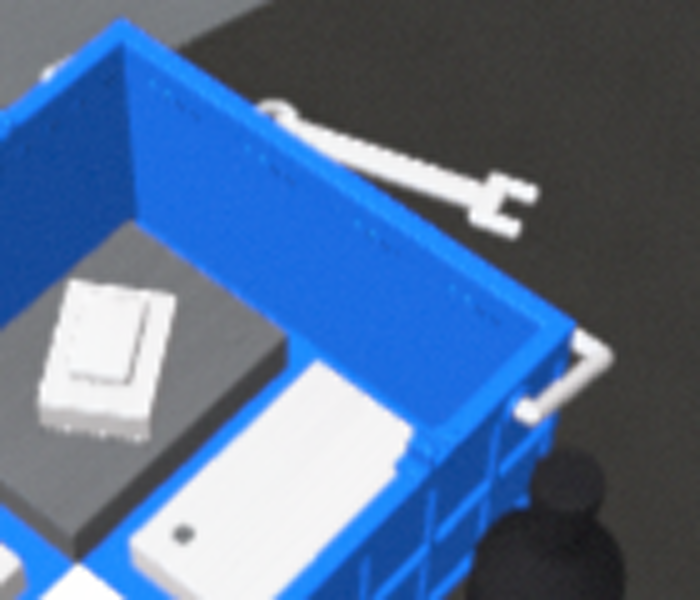

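```bash
cat > fit.py <<'E'
from h import *
from scipy.optimize import least_squares
def W(p,P):
    P=np.atleast_2d(P); c,s=np.cos(p[2]),np.sin(p[2]); return np.c_[p[0]+c*P[:,0]-s*P[:,1],p[1]+s*P[:,0]+c*P[:,1],P[:,2]]
def rod(sg,a,x): return [x,sg*(.155+.062*np.cos(a)),.142+.062*np.sin(a)]
E
python3 - <<'E'
from fit import *
def f(p):
    x,y,t,aL,aR=p[:5]
    r=[]
    top=[([.15,.2,.16],(209.7,192.5)),([-.15,.2,.16],(239.1,316.9)),([.15,-.2,.16],(373.1,150.3)),([-.15,-.2,.16],(407.7,274.2)),
     (rod(1,aL,.16),(205.7,192)),(rod(1,aL,-.16),(236.5,320.7)),(rod(-1,aR,.16),(375.4,148.2)),(rod(-1,aR,-.16),(411.5,276.2))]
    sc=[([-.15,-.2,.16],(128.5,236.6)),([.15,-.2,.16],(220.8,319.5)),([.15,.2,.16],(339.6,200)),([-.15,.2,.16],(249.6,139)),
     (rod(-1,aR,-.16),(124.3,245.5)),(rod(-1,aR,.16),(220.9,334.5)),(rod(1,aL,.16),(344.9,205.9))]
    for n,l in(("top",top),("scene",sc)):
        r.append(proj(n,W(p,[a for a,_ in l]))-[b for _,b in l])
    return np.vstack(r).ravel()
s=least_squares(f,[.53,-.05,-.23,0,0]); print(s.x.round(4)); print(s.fun.reshape(-1,2).round(1))
p=s.x
for sg,a in((1,p[3]),(-1,p[4])): print(W(p,rod(sg,a,0)).round(4),W(p,[0,sg*.155,.142]).round(4),W(p,[0,sg*.097,.165]).round(4),W(p,rod(sg,a,-.16)).round(4),W(p,rod(sg,a,.16)).round(4))
E
```

```text
[ 0.5322 -0.0511  0.2359 -0.3408 -0.2894]
[[-0.7 -0.9]
 [ 0.2  0.7]
 [-0.1 -0.2]
 [ 0.6 -0.4]
 [-0.6 -0.6]
 [-0.2  0.9]
 [-0.4  0. ]
 [ 0.1  0. ]
 [-1.2 -0.7]
 [-0.4  1.2]
 [ 1.  -1.1]
 [-0.4 -1.5]
 [-0.2 -0.2]
 [-0.1  0.4]
 [ 0.4  1. ]]
[[0.4823 0.1564 0.1213]] [[0.496  0.0996 0.142 ]] [[0.5095 0.0432 0.165 ]] [[0.3267 0.119  0.1213]] [[0.6379 0.1938 0.1213]]
[[ 0.5823 -0.2596  0.1243]] [[ 0.5684 -0.2019  0.142 ]] [[ 0.5549 -0.1455  0.165 ]] [[ 0.4267 -0.297   0.1243]] [[ 0.7379 -0.2222  0.1243]]
```

```bash
cat > plan.py <<'E'
from fit import *
from station import get_obs
from scipy.spatial.transform import Rotation as Ro
P=[.5322,-.0511,.2359]
def pose(sg,x,y,z,b,flip=False):
    """sg end; x,y crate coords with y outward-signed distance; tool tilt b (z leaning inward); flip: tool x inward"""
    c,s=np.cos(P[2]),np.sin(P[2]); ex=np.array([c,s,0]); out=sg*np.array([-s,c,0]); up=np.array([0,0,1.])
    zt=-out*np.sin(b)-up*np.cos(b); yt=ex*sg
    if flip: yt=-yt
    xt=np.cross(yt,zt)
    return W(P,[x,sg*y,z])[0],np.c_[xt,yt,zt]
def rows(ts):
    o=get_obs(); p=o["ee_pos"]; R=Ro.from_euler("xyz",o["eef_rot"]).as_matrix()
    print("t",round(o["time_s"],2),"q",o["qpos"].round(2),"F",o["force"].round(1),"now",p.round(4))
    for t in ts:
        q,Q=pose(*t)
        print(t,(R.T@(q-p)*1000).round(0),Ro.from_matrix(R.T@Q).as_rotvec().round(3))
def now(sg):
    o=get_obs(); p=o["ee_pos"]; c,s=np.cos(P[2]),np.sin(P[2]); d=p[:2]-np.array(P[:2])
    print("crate x,yout,z",round((c*d[0]+s*d[1])*1e3,1),round(sg*(-s*d[0]+c*d[1])*1e3,1),round(p[2]*1e3,1),"F",o["force"].round(1),"q",o["qpos"].round(2),"t",o["time_s"])
E
python3 - <<'E'
from plan import *
rows([(1,0,.32,.22,0),(1,0,.32,.22,.5),(1,0,.32,.22,1.1)])
for uv in [(245,160)]: print(back("top",uv,.2))
E
```

```text
t 0.1 q [ 1.08  0.3   1.52 -0.    1.32 -0.07] F [-0.4  0.6  0.1] now [0.2241 0.502  0.2049]
(1, 0, 0.32, 0.22, 0) [-312. -126.  -15.] [-0.001  0.     0.915]
(1, 0, 0.32, 0.22, 0.5) [-312. -126.  -15.] [ 0.228 -0.464  0.896]
(1, 0, 0.32, 0.22, 1.1) [-312. -126.  -15.] [ 0.501 -1.019  0.819]
[0.69686939 0.09026106 0.2       ]
```

Call:
{"method": "play_rows", "body": {
  "moves": [
    {"claw": 0,"linear": [-60,-24,-15],"turn": [0,0,0.18]},
    {"claw": 0,"linear": [-120,-48,-15],"turn": [0,0,0.36]},
    {"claw": 0,"linear": [-180,-72,-15],"turn": [0,0,0.54]},
    {"claw": 0,"linear": [-240,-96,-15],"turn": [0,0,0.72]},
    {"claw": 0,"linear": [-300,-120,-15],"turn": [0,0,0.9]},
    {"claw": 0,"linear": [-312,-126,-15],"turn": [0.11,-0.23,0.91]},
    {"claw": 0,"linear": [-312,-126,-15],"turn": [0.228,-0.464,0.896]},
    {"claw": 0,"linear": [-312,-126,-15],"turn": [0.228,-0.464,0.896]}
  ]
}}

```text
time_s: 1.1
ee_pos: [0.4577, 0.2599, 0.2199]
eef_rot: [3.141, 0.505, 1.806]
force: [-0.2, 0.2, -0.2]
grip_width: 0.0174
```

Run:
```python
from plan import *
now(1)
rows([(1,0,.32,.22,.5),(1,0,.32,.20,.8),(1,0,.32,.18,1.1)])
```

```text
crate x,yout,z 0.3 319.8 219.9 F [-0.2  0.2 -0.2] q [ 0.67  0.37  1.47 -0.45  1.53  0.51] t 1.1
t 1.1 q [ 0.67  0.37  1.47 -0.45  1.53  0.51] F [-0.2  0.2 -0.2] now [0.4577 0.2599 0.2199]
(1, 0, 0.32, 0.22, 0.5) [ 0. -0. -0.] [-0.     0.005 -0.001]
(1, 0, 0.32, 0.2, 0.8) [10. -0. 17.] [-0.    -0.295 -0.001]
(1, 0, 0.32, 0.18, 1.1) [19. -0. 35.] [-0.    -0.595 -0.   ]
```

Call:
{"method": "play_rows", "body": {
  "moves": [
    {"claw": 0,"linear": [3,0,6],"turn": [0,-0.1,0]},
    {"claw": 0,"linear": [10,0,17],"turn": [0,-0.28,0]},
    {"claw": 0,"linear": [16,0,30],"turn": [0,-0.45,0]},
    {"claw": 0,"linear": [19,0,35],"turn": [0,-0.55,0]},
    {"claw": 0,"linear": [19,0,35],"turn": [0,-0.55,0]}
  ]
}}

```text
time_s: 1.72
ee_pos: [0.4572, 0.2598, 0.1781]
eef_rot: [-3.134, 1.057, 1.813]
force: [0.1, -0.1, 0.2]
grip_width: 0.0002
```

Run:
```python
from plan import *
now(1)
rows([(1,0,.25,.105,1.05),(1,0,.215,.100,1.05)])
a=vision.camera("scene"); cv2.imwrite("pics/s1.png",a)
a=vision.camera("wrist"); cv2.imwrite("pics/w1.png",a)
```

```text
crate x,yout,z -0.2 319.8 178.1 F [ 0.1 -0.1  0.2] q [ 0.82  0.65  1.41 -0.83  1.77  0.72] t 1.725
t 1.73 q [ 0.82  0.65  1.41 -0.83  1.77  0.72] F [ 0.1 -0.1  0.2] now [0.4572 0.2598 0.1781]
(1, 0, 0.25, 0.105, 1.05) [29.  0. 97.] [-0.001  0.007  0.003]
(1, 0, 0.215, 0.1, 1.05) [ 16.   0. 130.] [-0.001  0.007  0.003]
```

View pics/s1.png

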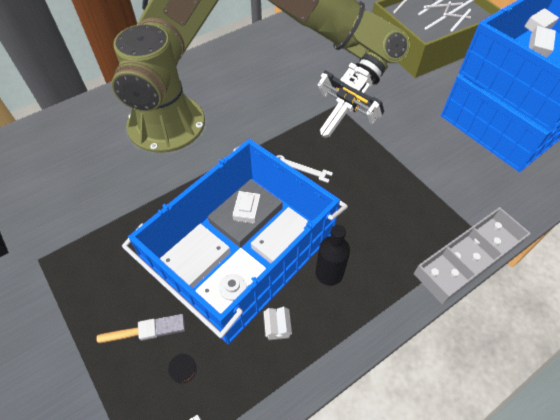

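View pics/w1.png

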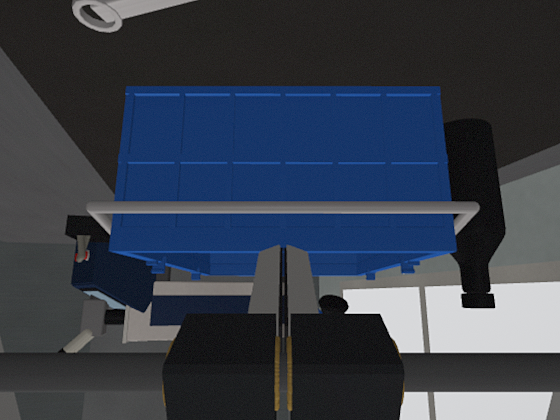

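The wrist view from below and outside shows the rod along row 208 from (95,208) to (474,208), with the fingertip at (283,250). I'll check the model against this view.

```bash
cat >> plan.py <<'E'
def wproj(X):
    o=get_obs(); p=o["ee_pos"]; R=Ro.from_euler("xyz",o["eef_rot"]).as_matrix()
    i=vision.camera_info("wrist"); M=np.array(i["mount"]); X=np.atleast_2d(X)
    T=(X-p)@R; C=(T-M[:3,3])@M[:3,:3]; u=C@i["camera_matrix"].T; return u[:,:2]/u[:,2:]
E
python3 - <<'E'
from plan import *
for a in(-.4,-.35,-.3,-.25,-.2,-.1): print(a,wproj(W(P,[rod(1,a,-.16),rod(1,a,.16)])).round(0).tolist())
print(wproj(W(P,[[-.15,.2,.16],[.15,.2,.16],[-.15,.2,0],[.15,.2,0]])).round(0))
E
```

```text
-0.4 [[94.0, 198.0], [470.0, 198.0]]
-0.35 [[93.0, 201.0], [471.0, 201.0]]
-0.3 [[92.0, 204.0], [472.0, 204.0]]
-0.25 [[91.0, 207.0], [473.0, 207.0]]
-0.2 [[90.0, 210.0], [474.0, 210.0]]
-0.1 [[89.0, 217.0], [475.0, 217.0]]
[[107. 249.]
 [457. 249.]
 [126.  82.]
 [439.  82.]]
```

```bash
cat >> plan.py <<'E'
def hook(sg,th,b,off=.013,s=.010,flip=False,x=0):
    r=np.array([.155+.062*np.cos(th),.142+.062*np.sin(th)])
    n=np.array([-np.cos(b),np.sin(b)]); z=np.array([-np.sin(b),-np.cos(b)])
    t=r-n*off+z*s; return (sg,x,float(t[0].round(4)),float(t[1].round(4)),b,flip)
E
python3 - <<'E'
from plan import *
rows([hook(1,-.28,1.05,.022,-.07),hook(1,-.28,1.05,.022,-.03),hook(1,-.28,1.05,.022,.01),hook(1,-.28,1.05,.015,.01),])
E
```

```text
t 1.82 q [ 0.82  0.65  1.41 -0.83  1.77  0.72] F [-0.5 -0.6  0.1] now [0.458  0.2597 0.1804]
(1, 0, 0.2863, 0.1406, 1.05, False) [18. -0. 49.] [-0.     0.003 -0.001]
(1, 0, 0.2516, 0.1207, 1.05, False) [18. -0. 89.] [-0.     0.003 -0.001]
(1, 0, 0.2169, 0.1008, 1.05, False) [ 18.  -0. 129.] [-0.     0.003 -0.001]
(1, 0, 0.2134, 0.1069, 1.05, False) [ 11.  -0. 129.] [-0.     0.003 -0.001]
```

Call:
{"method": "play_rows", "body": {
  "moves": [
    {"claw": 0,"linear": [18,0,25],"turn": [0,0,0]},
    {"claw": 0,"linear": [18,0,49],"turn": [0,0,0]},
    {"claw": 0,"linear": [18,0,75],"turn": [0,0,0]},
    {"claw": 0,"linear": [18,0,100],"turn": [0,0,0]},
    {"claw": 0,"linear": [18,0,118],"turn": [0,0,0]},
    {"claw": 0,"linear": [18,0,129],"turn": [0,0,0]},
    {"claw": 0,"linear": [18,0,129],"turn": [0,0,0]}
  ]
}}

```text
time_s: 2.7
ee_pos: [0.4822, 0.1591, 0.101]
eef_rot: [3.14, 1.052, 1.804]
force: [-0.7, -0.4, -0.8]
grip_width: 0.0
```

Run:
```python
from plan import *
now(1)
a=vision.camera("wrist"); cv2.imwrite("pics/w2.png",a)
rows([hook(1,-.28+.13*i,b) for i,b in enumerate([1.05,1.05,1.04,1.02,1.0,.97,.94,.9])])
```

```text
crate x,yout,z 0.5 216.1 101.0 F [-0.7 -0.4 -0.8] q [ 0.67  0.66  1.61 -0.91  1.53  0.81] t 2.7
t 2.75 q [ 0.67  0.66  1.61 -0.91  1.53  0.81] F [-0.3  0.3 -0.4] now [0.4822 0.1596 0.1012]
(1, 0, 0.2124, 0.1086, 1.05, False) [-8. -1. -0.] [-0.     0.002 -0.001]
(1, 0, 0.2141, 0.1165, 1.05, False) [-14.  -1.  -5.] [-0.     0.002 -0.001]
(1, 0, 0.2149, 0.1245, 1.04, False) [-21.  -1. -10.] [-0.     0.012 -0.001]
(1, 0, 0.2149, 0.1325, 1.02, False) [-28.  -1. -14.] [-0.     0.032 -0.001]
(1, 0, 0.2138, 0.1404, 1.0, False) [-35.  -1. -17.] [-0.     0.052 -0.001]
(1, 0, 0.2119, 0.148, 0.97, False) [-43.  -1. -19.] [-0.     0.082 -0.001]
(1, 0, 0.209, 0.1553, 0.94, False) [-51.  -1. -20.] [-0.     0.112 -0.001]
(1, 0, 0.2053, 0.1621, 0.9, False) [-58.  -1. -20.] [-0.     0.152 -0.001]
```

View pics/w2.png

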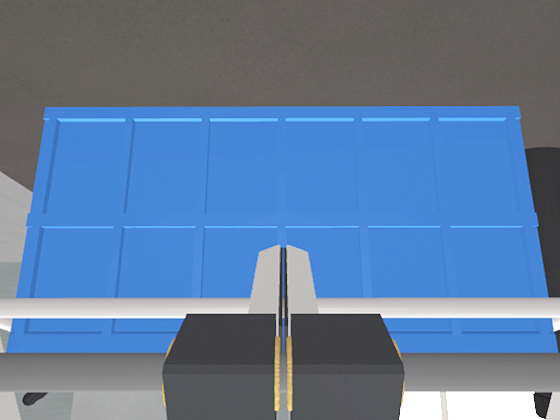

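The rod (row 308) passes behind the fingers, so the fingertip is in the space below it and not touching. Now I'll lift.

Call:
{"method": "play_rows", "body": {
  "moves": [
    {"claw": 0,"linear": [-8,0,0],"turn": [0,0,0]},
    {"claw": 0,"linear": [-14,0,-5],"turn": [0,0,0]},
    {"claw": 0,"linear": [-21,0,-10],"turn": [0,0.01,0]},
    {"claw": 0,"linear": [-28,0,-14],"turn": [0,0.03,0]},
    {"claw": 0,"linear": [-35,0,-17],"turn": [0,0.05,0]}
  ]
}}

```text
time_s: 3.38
ee_pos: [0.4827, 0.1588, 0.1404]
eef_rot: [3.138, 0.999, 1.805]
force: [-2.2, 10.1, -3.3]
grip_width: 0.0006
```

Run:
```python
from plan import *
now(1)
a=vision.camera("scene"); cv2.imwrite("pics/s2.png",cv2.resize(a[60:300,120:440],None,fx=2.5,fy=2.5))
rows([hook(1,.24+.12*i,b) for i,b in enumerate([1.0,.95,.9,.83,.75,.66,.57,.48,.38])])
```

```text
crate x,yout,z 0.9 215.7 140.4 F [-2.2 10.1 -3.3] q [ 0.66  0.57  1.61 -0.87  1.54  0.73] t 3.375
t 3.42 q [ 0.66  0.57  1.61 -0.87  1.54  0.73] F [-4.   6.8 -1.1] now [0.4829 0.1586 0.1416]
(1, 0, 0.2138, 0.1404, 1.0, False) [ 0. -1.  2.] [ 0.002 -0.002 -0.002]
(1, 0, 0.2125, 0.1474, 0.95, False) [-6. -1. -1.] [ 0.002  0.048 -0.002]
(1, 0, 0.2102, 0.1542, 0.9, False) [-13.  -1.  -3.] [ 0.002  0.098 -0.002]
(1, 0, 0.2076, 0.1607, 0.83, False) [-20.  -1.  -4.] [ 0.003  0.168 -0.002]
(1, 0, 0.2043, 0.1667, 0.75, False) [-27.  -1.  -4.] [ 0.003  0.248 -0.002]
(1, 0, 0.2005, 0.1723, 0.66, False) [-34.  -1.  -4.] [ 0.003  0.338 -0.002]
(1, 0, 0.1961, 0.1774, 0.57, False) [-41.  -1.  -3.] [ 0.003  0.428 -0.002]
(1, 0, 0.1911, 0.1818, 0.48, False) [-47.  -1.  -1.] [ 0.003  0.518 -0.002]
(1, 0, 0.1858, 0.1857, 0.38, False) [-53.  -1.   1.] [ 0.003  0.618 -0.002]
```

View pics/s2.png

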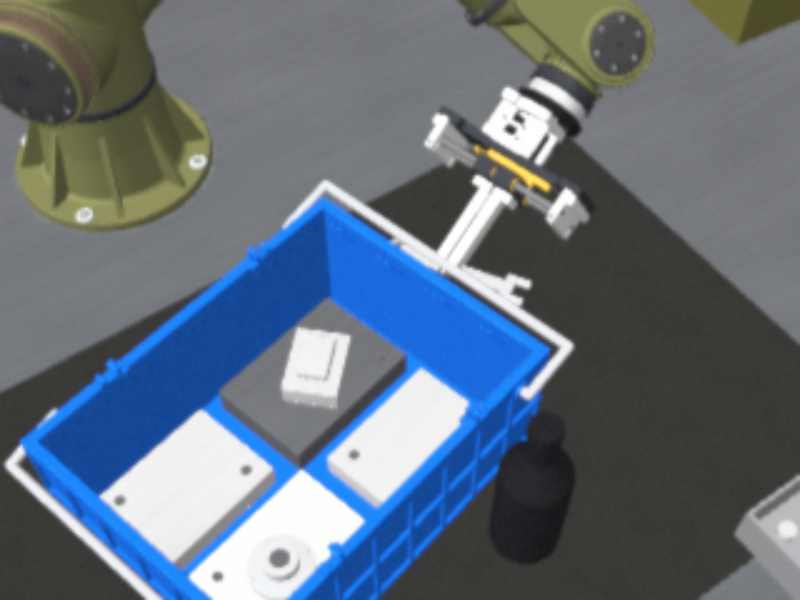

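The bar now stands about level, riding on the fingertip, and the crate has not moved. The force is about 10 N, mostly outward. I'll go on with the path shifted 2 mm outward.

Call:
{"method": "play_rows", "body": {
  "moves": [
    {"claw": 0,"linear": [-5,0,-3],"turn": [0,0.05,0]},
    {"claw": 0,"linear": [-12,0,-5],"turn": [0,0.1,0]},
    {"claw": 0,"linear": [-19,0,-6],"turn": [0,0.17,0]},
    {"claw": 0,"linear": [-26,0,-6],"turn": [0,0.25,0]}
  ]
}}

```text
time_s: 3.92
ee_pos: [0.4851, 0.1504, 0.1678]
eef_rot: [3.135, 0.743, 1.804]
force: [-2.9, 5.9, -2.2]
grip_width: 0.0004
```

Run:
```python
from plan import *
now(1)
a=vision.camera("scene"); cv2.imwrite("pics/s3.png",cv2.resize(a[60:300,120:440],None,fx=2.5,fy=2.5))
a=vision.camera("wrist"); cv2.imwrite("pics/w3.png",a)
rows([hook(1,.72+.12*i,b) for i,b in enumerate([.75,.66,.57,.48,.38,.28,.18,.1])])
```

```text
crate x,yout,z 1.3 207.0 167.8 F [-2.9  5.9 -2.2] q [ 0.57  0.41  1.64 -0.7   1.42  0.57] t 3.925
t 4.03 q [ 0.57  0.41  1.64 -0.7   1.43  0.57] F [ 0.5  0.8 -0.1] now [0.4857 0.1495 0.1691]
(1, 0, 0.2043, 0.1667, 0.75, False) [ 0. -2.  3.] [ 0.005 -0.006 -0.005]
(1, 0, 0.2005, 0.1723, 0.66, False) [-6. -2.  1.] [ 0.006  0.084 -0.005]
(1, 0, 0.1961, 0.1774, 0.57, False) [-13.  -2.   0.] [ 0.006  0.174 -0.005]
(1, 0, 0.1911, 0.1818, 0.48, False) [-20.  -2.   1.] [ 0.006  0.264 -0.005]
(1, 0, 0.1858, 0.1857, 0.38, False) [-26.  -2.   1.] [ 0.006  0.364 -0.004]
(1, 0, 0.1801, 0.1889, 0.28, False) [-32.  -1.   3.] [ 0.006  0.464 -0.004]
(1, 0, 0.1741, 0.1913, 0.18, False) [-38.  -1.   5.] [ 0.007  0.564 -0.004]
(1, 0, 0.1676, 0.1927, 0.1, False) [-44.  -1.   9.] [ 0.007  0.644 -0.004]
```

View pics/s3.png

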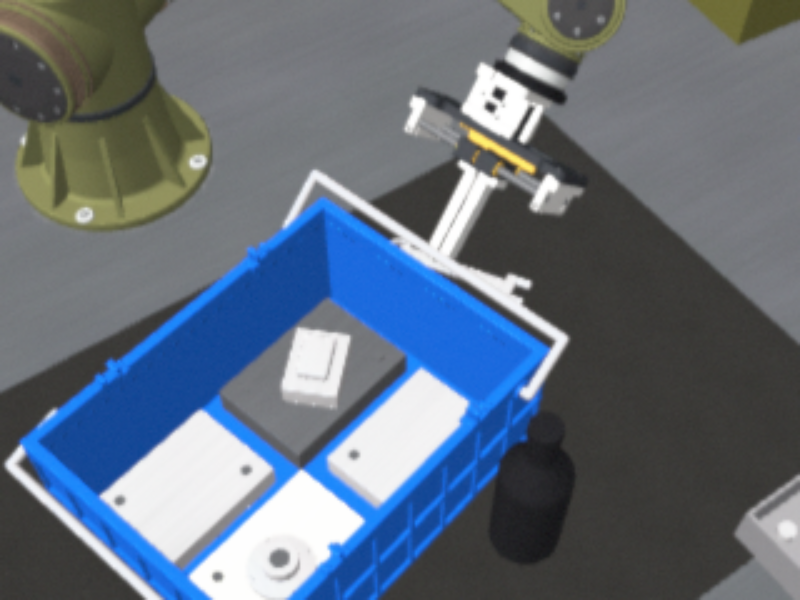

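View pics/w3.png

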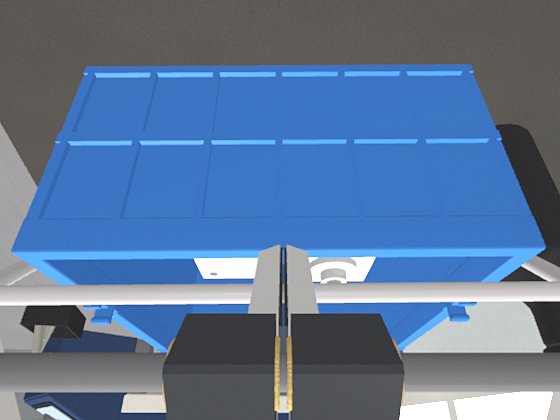

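The rod has risen clear of the rim and crosses behind the fingers at row 294. Continuing.

Call:
{"method": "play_rows", "body": {
  "moves": [
    {"claw": 0,"linear": [-6,0,0],"turn": [0,0.08,0]},
    {"claw": 0,"linear": [-13,0,0],"turn": [0,0.17,0]},
    {"claw": 0,"linear": [-20,0,0],"turn": [0,0.26,0]},
    {"claw": 0,"linear": [-26,0,0],"turn": [0,0.36,0]},
    {"claw": 0,"linear": [-32,0,2],"turn": [0,0.46,0]},
    {"claw": 0,"linear": [-38,0,4],"turn": [0,0.56,0]},
    {"claw": 0,"linear": [-44,0,8],"turn": [0,0.64,0]}
  ]
}}

```text
time_s: 4.9
ee_pos: [0.4943, 0.1125, 0.1937]
eef_rot: [3.133, 0.102, 1.806]
force: [-3.1, 2.4, 1.2]
grip_width: 0.0007
```

Run:
```python
from plan import *
now(1)
a=vision.camera("scene"); cv2.imwrite("pics/s4.png",cv2.resize(a[60:300,120:440],None,fx=2.5,fy=2.5))
rows([hook(1,1.56+.12*i,b) for i,b in enumerate([.1,.05,0,0,0,0,0,0,0])])
```

```text
crate x,yout,z 1.4 168.0 193.7 F [-3.1  2.4  1.2] q [ 0.21  0.21  1.66 -0.11  1.26  0.  ] t 4.9
t 4.95 q [ 0.2   0.21  1.66 -0.1   1.26 -0.  ] F [-0.9  0.2  0.6] now [0.4947 0.1113 0.1938]
(1, 0, 0.1676, 0.1927, 0.1, False) [ 1. -2.  1.] [ 0.008 -0.001 -0.002]
(1, 0, 0.1607, 0.193, 0.05, False) [-6. -1.  1.] [ 0.008  0.049 -0.002]
(1, 0, 0.1539, 0.1924, 0, False) [-13.  -1.   3.] [ 0.008  0.099 -0.002]
(1, 0, 0.1468, 0.1903, 0, False) [-19.  -1.   5.] [ 0.008  0.099 -0.002]
(1, 0, 0.14, 0.1873, 0, False) [-26.  -2.   9.] [ 0.008  0.099 -0.002]
(1, 0, 0.1335, 0.1835, 0, False) [-32.  -2.  14.] [ 0.008  0.099 -0.002]
(1, 0, 0.1276, 0.1791, 0, False) [-37.  -2.  19.] [ 0.008  0.099 -0.002]
(1, 0, 0.1223, 0.1739, 0, False) [-42.  -2.  24.] [ 0.008  0.099 -0.002]
(1, 0, 0.1176, 0.1681, 0, False) [-46.  -2.  30.] [ 0.008  0.099 -0.002]
```

View pics/s4.png

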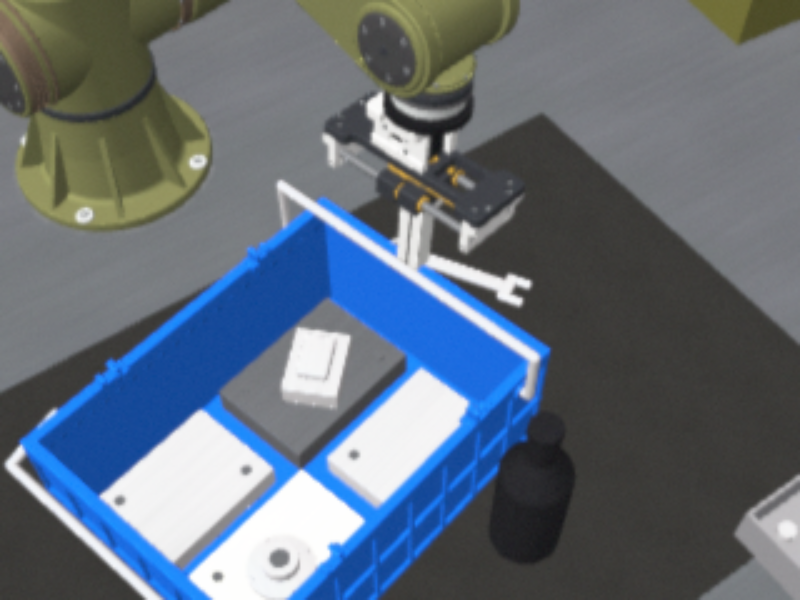

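The bar is about upright, with the finger behind it. I'll push it inward to about 2.35.

Call:
{"method": "play_rows", "body": {
  "moves": [
    {"claw": 0,"linear": [-6,0,1],"turn": [0,0.05,0]},
    {"claw": 0,"linear": [-13,0,3],"turn": [0,0.1,0]},
    {"claw": 0,"linear": [-19,0,5],"turn": [0,0.1,0]},
    {"claw": 0,"linear": [-26,0,9],"turn": [0,0.1,0]},
    {"claw": 0,"linear": [-32,0,14],"turn": [0,0.1,0]},
    {"claw": 0,"linear": [-37,0,17],"turn": [0,0.1,0]},
    {"claw": 0,"linear": [-41,0,19],"turn": [0,0.1,0]}
  ]
}}

```text
time_s: 5.82
ee_pos: [0.5042, 0.0701, 0.178]
eef_rot: [3.135, -0.002, 1.805]
force: [-1.0, 7.7, -6.7]
grip_width: 0.0007
```

Run:
```python
from plan import *
now(1)
a=vision.camera("scene"); cv2.imwrite("pics/s5.png",cv2.resize(a[60:300,120:440],None,fx=2.5,fy=2.5))
# lift out then above rod then press
rows([(1,0,.125,.176,0),(1,0,.128,.22,0),(1,0,.108,.22,0),(1,0,.106,.200,0)])
```

```text
crate x,yout,z 1.1 124.4 178.0 F [-1.   7.7 -6.7] q [ 0.06  0.23  1.68  0.    1.23 -0.17] t 5.825
t 5.88 q [ 0.06  0.23  1.68  0.    1.23 -0.17] F [-0.6  4.7 -3.3] now [0.5042 0.0697 0.1779]
(1, 0, 0.125, 0.176, 0) [ 1. -1.  2.] [ 0.006 -0.002 -0.001]
(1, 0, 0.128, 0.22, 0) [  4.  -1. -42.] [ 0.006 -0.002 -0.001]
(1, 0, 0.108, 0.22, 0) [-16.  -1. -42.] [ 0.006 -0.002 -0.001]
(1, 0, 0.106, 0.2, 0) [-18.  -1. -22.] [ 0.006 -0.002 -0.001]
```

View pics/s5.png

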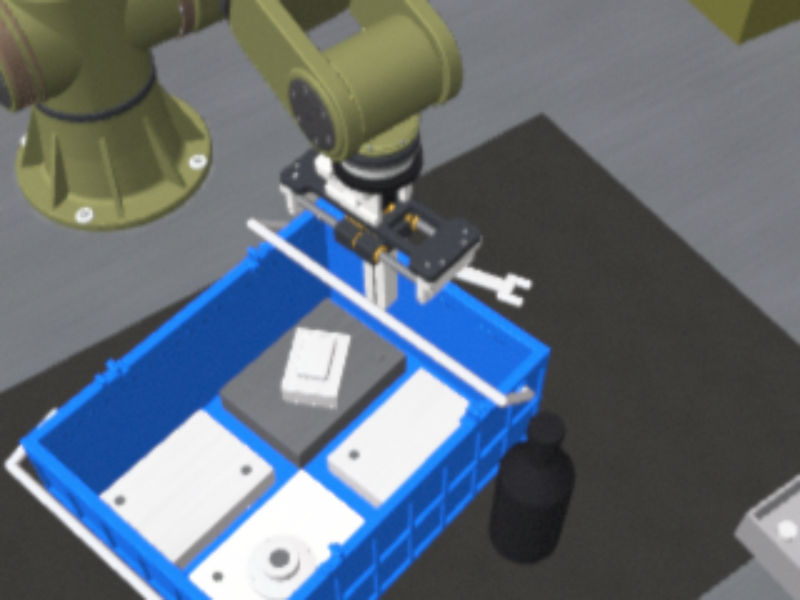

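The bar leans in to about 2.35. Next I'll lift the finger out, go over the rod and press down.

Call:
{"method": "play_rows", "body": {
  "moves": [
    {"claw": 0,"linear": [5,0,0],"turn": [0,0,0]},
    {"claw": 0,"linear": [5,0,-20],"turn": [0,0,0]},
    {"claw": 0,"linear": [4,0,-42],"turn": [0,0,0]},
    {"claw": 0,"linear": [-16,0,-42],"turn": [0,0,0]},
    {"claw": 0,"linear": [-18,0,-30],"turn": [0,0,0]},
    {"claw": 0,"linear": [-19,0,-22],"turn": [0,0,0]},
    {"claw": 0,"linear": [-19,0,-15],"turn": [0,0,0]},
    {"claw": 0,"linear": [-20,0,-9],"turn": [0,0,0]}
  ]
}}

```text
time_s: 6.88
ee_pos: [0.5089, 0.0501, 0.1865]
eef_rot: [3.135, -0.001, 1.806]
force: [0.1, -6.1, 6.9]
grip_width: 0.0004
```

Run:
```python
from plan import *
now(1)
a=vision.camera("wrist"); cv2.imwrite("pics/w6.png",a)
rows([(1,0,.103,.182,0),(1,0,.101,.176,0),(1,0,.100,.171,0),(1,0,.1,.167,0)])
```

```text
crate x,yout,z 1.0 103.9 186.5 F [ 0.1 -6.1  6.9] q [ 0.03  0.23  1.66  0.    1.25 -0.21] t 6.875
t 6.92 q [ 0.02  0.23  1.66  0.    1.25 -0.21] F [ 0.6 -1.1  0.4] now [0.5089 0.05   0.186 ]
(1, 0, 0.103, 0.182, 0) [-1. -1.  4.] [ 0.006 -0.001 -0.001]
(1, 0, 0.101, 0.176, 0) [-3. -1. 10.] [ 0.006 -0.001 -0.001]
(1, 0, 0.1, 0.171, 0) [-4. -1. 15.] [ 0.006 -0.001 -0.001]
(1, 0, 0.1, 0.167, 0) [-4. -1. 19.] [ 0.006 -0.001 -0.001]
```

View pics/w6.png

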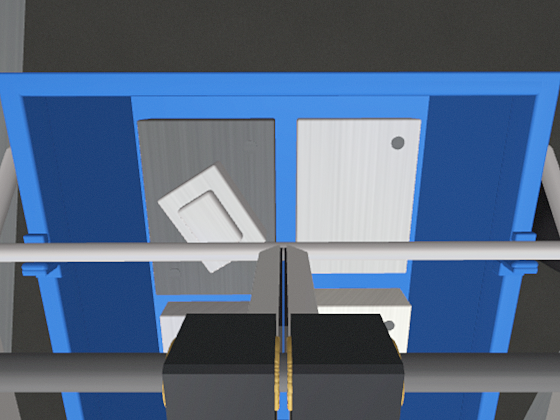

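The fingertip (283,248) rests on top of the rod (row 250) and the clips are at (30,255) and (525,255). Pressing down slowly.

Call:
{"method": "play_rows", "body": {
  "moves": [
    {"claw": 0,"linear": [0,0,4],"turn": [0,0,0]},
    {"claw": 0,"linear": [-1,0,8],"turn": [0,0,0]},
    {"claw": 0,"linear": [-2,0,11],"turn": [0,0,0]},
    {"claw": 0,"linear": [-3,0,14],"turn": [0,0,0]},
    {"claw": 0,"linear": [-3,0,16],"turn": [0,0,0]},
    {"claw": 0,"linear": [-3,0,17],"turn": [0,0,0]}
  ]
}}

```text
time_s: 7.68
ee_pos: [0.5103, 0.0462, 0.1708]
eef_rot: [3.133, 0.001, 1.806]
force: [-4.1, -10.9, 17.8]
grip_width: 0.0003
```

Run:
```python
from plan import *
now(1)
```

```text
crate x,yout,z 1.4 99.8 170.8 F [ -4.1 -10.9  17.8] q [ 0.02  0.24  1.68  0.    1.21 -0.22] t 7.675
```

Call:
{"method": "play_rows", "body": {
  "moves": [
    {"claw": 0,"linear": [0,0,3],"turn": [0,0,0]},
    {"claw": 0,"linear": [0,0,5],"turn": [0,0,0]},
    {"claw": 0,"linear": [0,0,5],"turn": [0,0,0]}
  ]
}}

```text
time_s: 8.05
ee_pos: [0.5108, 0.0457, 0.1688]
eef_rot: [3.131, 0.003, 1.806]
force: [-12.7, -6.0, 33.8]
grip_width: 0.0006
```

Run:
```python
from plan import *
now(1)
```

```text
crate x,yout,z 1.8 99.1 168.8 F [-12.7  -6.   33.8] q [ 0.02  0.24  1.68 -0.    1.21 -0.22] t 8.05
```

The force reached 34 N with only 2 mm more travel, so the bar should be at its stop. I'll lift off and look.

Call:
{"method": "play_rows", "body": {
  "moves": [
    {"claw": 0,"linear": [0,0,-6],"turn": [0,0,0]},
    {"claw": 0,"linear": [0,0,-30],"turn": [0,0,0]},
    {"claw": 0,"linear": [0,0,-70],"turn": [0,0,0]},
    {"claw": 0,"linear": [0,0,-100],"turn": [0,0,0]},
    {"claw": 0,"linear": [0,0,-100],"turn": [0,0,0]}
  ]
}}

```text
time_s: 8.68
ee_pos: [0.5101, 0.0459, 0.2703]
eef_rot: [3.128, 0.003, 1.806]
force: [-0.4, 0.3, -0.7]
grip_width: 0.0006
```

Run:
```python
from plan import *
now(1)
a=vision.camera("wrist"); cv2.imwrite("pics/w7.png",a)
for t in (2.55,2.64,2.7,2.76): print(t,wproj(W(P,[rod(1,t,-.16),rod(1,t,.16)])).round(1).tolist(),proj("scene",W(P,[rod(1,t,-.16),rod(1,t,.16)])).round(1).tolist())
print(wproj(W(P,[[-.15,.2,.16],[.15,.2,.16],[.15,-.2,.16]])).round(0))
a=vision.camera("scene"); cv2.imwrite("pics/s7.png",a)
cv2.imwrite("pics/s7a.png",np.hstack([cv2.resize(a[140:220,180:260],None,fx=5,fy=5,interpolation=3),cv2.resize(a[190:270,270:350],None,fx=5,fy=5,interpolation=3)]))
```

```text
crate x,yout,z 1.2 99.5 270.3 F [-0.4  0.3 -0.7] q [ 0.02  0.16  1.54  0.    1.43 -0.22] t 8.675
2.55 [[70.7, 205.3], [487.1, 203.4]] [[219.6, 152.3], [319.1, 223.3]]
2.64 [[74.6, 207.2], [483.3, 205.3]] [[219.0, 154.2], [318.2, 225.2]]
2.7 [[77.2, 208.1], [480.7, 206.2]] [[218.6, 155.4], [317.6, 226.4]]
2.76 [[79.7, 208.7], [478.2, 206.8]] [[218.4, 156.7], [317.1, 227.7]]
[[ 75.  73.]
 [482.  72.]
 [424. 478.]]
```

View pics/w7.png

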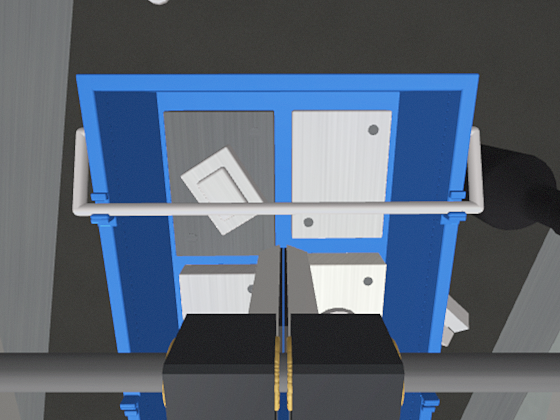

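View pics/s7a.png

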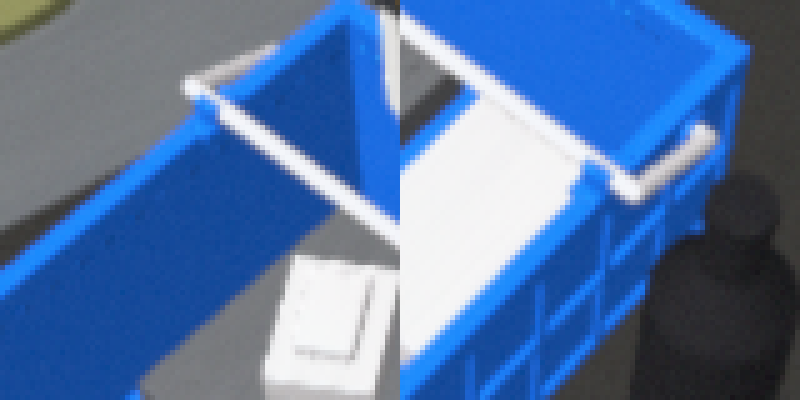

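In the wrist view the rod ends at (79,209) and (478,207), matching the 2.76 prediction of (79.7,208.7) and (478.2,206.8). Both blue clips overlap the rod, at (100,207) and (457,207), so the left bar is home. Now the right end.

Run:
```python
from plan import *
rows([(-1,-.08,.30,.26,0,True),(-1,-.08,.30,.24,.4,True),(-1,-.08,.30,.20,.9,True)])
```

```text
t 8.78 q [ 0.02  0.16  1.54 -0.    1.42 -0.22] F [ 0.5 -0.8 -0.9] now [0.5094 0.0458 0.2678]
(-1, -0.08, 0.3, 0.26, 0, True) [-400.  -80.    8.] [ 0.01   0.002 -0.001]
(-1, -0.08, 0.3, 0.24, 0.4, True) [-400.  -80.   28.] [0.01  0.402 0.001]
(-1, -0.08, 0.3, 0.2, 0.9, True) [-400.  -81.   68.] [0.009 0.902 0.003]
```

Call:
{"method": "play_rows", "body": {
  "moves": [
    {"claw": 0,"linear": [-50,-15,-5],"turn": [0.01,0,0]},
    {"claw": 0,"linear": [-100,-30,-10],"turn": [0.01,0,0]},
    {"claw": 0,"linear": [-155,-45,-10],"turn": [0.01,0,0]},
    {"claw": 0,"linear": [-210,-60,-10],"turn": [0.01,0,0]},
    {"claw": 0,"linear": [-265,-75,-10],"turn": [0.01,0,0]},
    {"claw": 0,"linear": [-320,-80,-10],"turn": [0.01,0,0]},
    {"claw": 0,"linear": [-370,-80,-5],"turn": [0.01,0.1,0]},
    {"claw": 0,"linear": [-400,-80,10],"turn": [0.01,0.25,0]}
  ]
}}

```text
time_s: 9.78
ee_pos: [0.5247, -0.3631, 0.257]
eef_rot: [3.141, -0.252, 1.807]
force: [0.8, 0.1, 0.2]
grip_width: 0.0006
```

Run:
```python
from plan import *
now(-1)
rows([(-1,-.08,.30,.22,.5,True),(-1,-.08,.30,.19,.8,True),(-1,-.08,.30,.18,1.05,True)])
```

```text
crate x,yout,z -80.2 301.6 257.0 F [0.8 0.1 0.2] q [-0.72  0.61  0.98  0.15  1.76 -0.95] t 9.775
t 9.78 q [-0.72  0.61  0.98  0.15  1.76 -0.95] F [0.8 0.1 0.2] now [ 0.5247 -0.3631  0.257 ]
(-1, -0.08, 0.3, 0.22, 0.5, True) [-8.  0. 36.] [0.    0.248 0.   ]
(-1, -0.08, 0.3, 0.19, 0.8, True) [-15.   0.  65.] [0.    0.548 0.   ]
(-1, -0.08, 0.3, 0.18, 1.05, True) [-18.   0.  75.] [0.    0.798 0.   ]
```

Call:
{"method": "play_rows", "body": {
  "moves": [
    {"claw": 0,"linear": [-4,0,18],"turn": [0,0.12,0]},
    {"claw": 0,"linear": [-8,0,36],"turn": [0,0.25,0]},
    {"claw": 0,"linear": [-12,0,50],"turn": [0,0.4,0]},
    {"claw": 0,"linear": [-15,0,65],"turn": [0,0.55,0]},
    {"claw": 0,"linear": [-17,0,72],"turn": [0,0.68,0]},
    {"claw": 0,"linear": [-18,0,75],"turn": [0,0.8,0]},
    {"claw": 0,"linear": [-18,0,75],"turn": [0,0.8,0]}
  ]
}}

```text
time_s: 10.65
ee_pos: [0.5239, -0.3619, 0.1753]
eef_rot: [-3.135, -1.058, 1.8]
force: [0.2, -0.3, -0.5]
grip_width: 0.0003
```

Run:
```python
from plan import *
now(-1)
a=vision.camera("wrist"); cv2.imwrite("pics/w8.png",a)
a=vision.camera("scene"); cv2.imwrite("pics/s8.png",a)
for t in (-.35,-.3,-.25,-.2,-.1): print(t,wproj(W(P,[rod(-1,t,-.16),rod(-1,t,.16)])).round(1).tolist())
print(wproj(W(P,[[-.15,-.2,.16],[.15,-.2,.16],[-.15,-.2,0]])).round(0))
rows([hook(-1,-.26,1.05,.022,-.07,True,-.08),hook(-1,-.26,1.05,.022,.01,True,-.08)])
```

```text
crate x,yout,z -80.7 300.2 175.3 F [ 0.2 -0.3 -0.5] q [-0.84  1.14  0.53  0.63  2.36 -0.83] t 10.65
-0.35 [[183.5, 215.5], [577.2, 215.1]]
-0.3 [[182.6, 213.9], [580.0, 213.5]]
-0.25 [[181.6, 212.1], [582.8, 211.7]]
-0.2 [[180.7, 210.2], [585.5, 209.7]]
-0.1 [[178.9, 205.6], [590.8, 205.1]]
[[190. 168.]
 [584. 167.]
 [217. 283.]]
t 10.75 q [-0.84  1.14  0.53  0.63  2.36 -0.83] F [ 0.  -0.1 -0.2] now [ 0.5246 -0.3617  0.1792]
(-1, -0.08, 0.2866, 0.1418, 1.05, True) [-26.  -0.  30.] [ 0. -0.  0.]
(-1, -0.08, 0.2172, 0.102, 1.05, True) [-26.  -0. 110.] [ 0. -0.  0.]
```

View pics/w8.png

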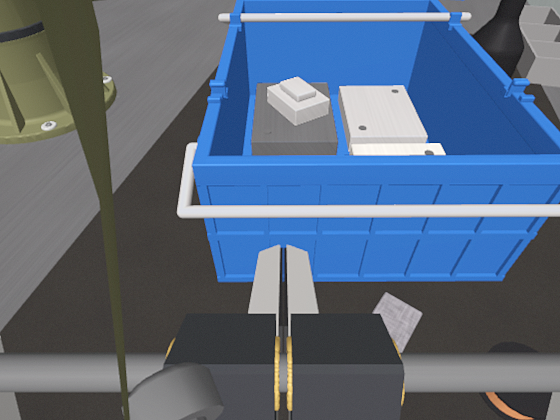

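View pics/s8.png

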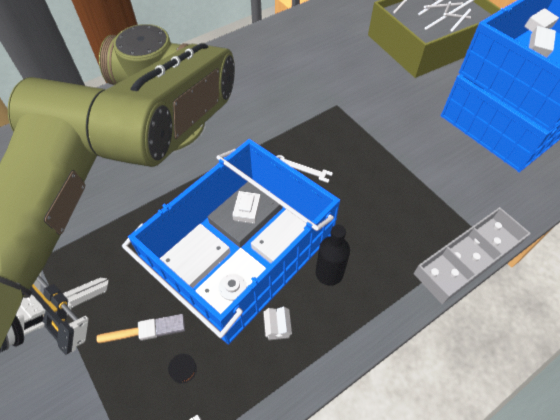

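The -y rod runs along row 211 with its near corner at (184,211), which fits an angle of about -0.25. The left bar is still seated, and the brush is well below. I'll go in under the rod.

Call:
{"method": "play_rows", "body": {
  "moves": [
    {"claw": 0,"linear": [-13,0,10],"turn": [0,0,0]},
    {"claw": 0,"linear": [-26,0,30],"turn": [0,0,0]},
    {"claw": 0,"linear": [-26,0,55],"turn": [0,0,0]},
    {"claw": 0,"linear": [-26,0,80],"turn": [0,0,0]},
    {"claw": 0,"linear": [-26,0,100],"turn": [0,0,0]},
    {"claw": 0,"linear": [-26,0,110],"turn": [0,0,0]},
    {"claw": 0,"linear": [-26,0,110],"turn": [0,0,0]}
  ]
}}

```text
time_s: 11.62
ee_pos: [0.5054, -0.2812, 0.1022]
eef_rot: [3.141, -1.049, 1.808]
force: [-0.1, 0.4, 0.6]
grip_width: 0.0004
```

Run:
```python
from plan import *
now(-1)
a=vision.camera("wrist"); cv2.imwrite("pics/w9.png",a)
rows([hook(-1,-.26+.13*i,b,.014,.008,True,-.08) for i,b in enumerate([1.05,1.05,1.04,1.02,1.0,.97,.94,.9])])
```

```text
crate x,yout,z -79.9 217.5 102.2 F [-0.1  0.4  0.6] q [-0.79  1.01  0.96  0.55  2.08 -0.99] t 11.625
t 11.68 q [-0.79  1.01  0.96  0.55  2.08 -0.99] F [ 0.8 -0.3  0.2] now [ 0.5055 -0.2818  0.1024]
(-1, -0.08, 0.2149, 0.1099, 1.05, True) [ 8. -0. -1.] [0.    0.001 0.001]
(-1, -0.08, 0.2165, 0.1178, 1.05, True) [14. -0. -6.] [0.    0.001 0.001]
(-1, -0.08, 0.2172, 0.1259, 1.04, True) [ 21.  -0. -11.] [ 0.    -0.009  0.001]
(-1, -0.08, 0.217, 0.1339, 1.02, True) [ 28.  -0. -15.] [ 0.    -0.029  0.001]
(-1, -0.08, 0.2157, 0.1418, 1.0, True) [ 35.  -0. -18.] [ 0.    -0.049  0.001]
(-1, -0.08, 0.2137, 0.1495, 0.97, True) [ 43.  -0. -20.] [ 0.    -0.079  0.001]
(-1, -0.08, 0.2106, 0.1568, 0.94, True) [ 51.  -0. -21.] [ 0.    -0.109  0.001]
(-1, -0.08, 0.2068, 0.1636, 0.9, True) [ 59.  -0. -21.] [ 0.    -0.149  0.001]
```

View pics/w9.png

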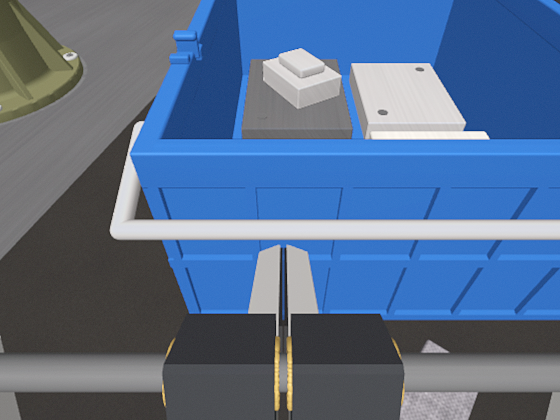

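Run:
```python
from plan import *
for t in (-.4,-.3,-.25,-.2,-.1): print(t,wproj(W(P,[rod(-1,t,-.16),rod(-1,t,-.08)])).round(1).tolist())
print(wproj(W(P,[[-.15,-.2,.16]])), wproj(get_obs()["ee_pos"]))
```

```text
-0.4 [[125.9, 233.6], [281.4, 233.5]]
-0.3 [[121.1, 229.4], [281.3, 229.3]]
-0.25 [[118.7, 226.8], [281.3, 226.7]]
-0.2 [[116.2, 223.7], [281.3, 223.6]]
-0.1 [[111.3, 216.6], [281.2, 216.5]]
[[127.26206551 153.60804621]] [[281.62705581 260.65121147]]
```

The rod row of 230 fits about -0.3, and the tip is below it as planned. Lifting.

Call:
{"method": "play_rows", "body": {
  "moves": [
    {"claw": 0,"linear": [8,0,0],"turn": [0,0,0]},
    {"claw": 0,"linear": [14,0,-5],"turn": [0,0,0]},
    {"claw": 0,"linear": [21,0,-10],"turn": [0,-0.01,0]},
    {"claw": 0,"linear": [28,0,-14],"turn": [0,-0.03,0]},
    {"claw": 0,"linear": [35,0,-18],"turn": [0,-0.05,0]}
  ]
}}

```text
time_s: 12.3
ee_pos: [0.505, -0.2815, 0.142]
eef_rot: [3.14, -0.995, 1.806]
force: [0.3, -6.2, -4.0]
grip_width: 0.0006
```

Run:
```python
from plan import *
now(-1)
a=vision.camera("wrist"); cv2.imwrite("pics/w10.png",a)
for t in (0,.1,.2,.3,.4): print(t,wproj(W(P,[rod(-1,t,-.16),rod(-1,t,-.08)])).round(1).tolist())
rows([hook(-1,.26+.12*i,b,.014,.010,True,-.08) for i,b in enumerate([1.0,.95,.9,.83,.75,.66,.57,.48,.38])])
```

```text
crate x,yout,z -80.3 217.7 142.0 F [ 0.3 -6.2 -4. ] q [-0.78  0.93  0.97  0.53  2.09 -0.96] t 12.3
0 [[132.9, 261.3], [281.8, 261.1]]
0.1 [[129.5, 254.4], [281.8, 254.3]]
0.2 [[126.2, 246.3], [281.7, 246.1]]
0.3 [[123.2, 237.0], [281.7, 236.8]]
0.4 [[120.5, 226.6], [281.7, 226.4]]
t 12.35 q [-0.78  0.93  0.97  0.53  2.09 -0.96] F [-2.8 -4.2 -2.6] now [ 0.5052 -0.2813  0.1435]
(-1, -0.08, 0.2141, 0.1408, 1.0, True) [-0.  0.  4.] [0.002 0.007 0.001]
(-1, -0.08, 0.2126, 0.1478, 0.95, True) [6. 0. 2.] [ 0.002 -0.043  0.001]
(-1, -0.08, 0.2103, 0.1545, 0.9, True) [13.  0.  0.] [ 0.002 -0.093  0.001]
(-1, -0.08, 0.2075, 0.1609, 0.83, True) [20.  0. -1.] [ 0.002 -0.163  0.001]
(-1, -0.08, 0.2042, 0.1669, 0.75, True) [27.  0. -2.] [ 0.002 -0.243  0.001]
(-1, -0.08, 0.2004, 0.1725, 0.66, True) [34.  0. -2.] [ 0.002 -0.333  0.001]
(-1, -0.08, 0.1959, 0.1775, 0.57, True) [40.  0. -0.] [ 0.002 -0.423  0.001]
(-1, -0.08, 0.1909, 0.1819, 0.48, True) [47.  0.  1.] [ 0.002 -0.513  0.   ]
(-1, -0.08, 0.1856, 0.1857, 0.38, True) [53.  0.  4.] [ 0.002 -0.613  0.   ]
```

View pics/w10.png

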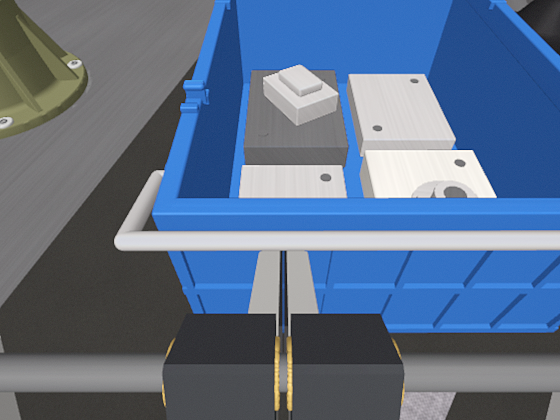

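The rod rides on the fingertip at row 240, about 0.27 rad. Continuing.

Call:
{"method": "play_rows", "body": {
  "moves": [
    {"claw": 0,"linear": [6,0,0],"turn": [0,-0.05,0]},
    {"claw": 0,"linear": [13,0,-1],"turn": [0,-0.1,0]},
    {"claw": 0,"linear": [20,0,-1],"turn": [0,-0.17,0]},
    {"claw": 0,"linear": [27,0,-1],"turn": [0,-0.25,0]},
    {"claw": 0,"linear": [34,0,-1],"turn": [0,-0.34,0]}
  ]
}}

```text
time_s: 12.98
ee_pos: [0.5011, -0.2651, 0.1731]
eef_rot: [3.138, -0.648, 1.806]
force: [1.4, -2.5, -3.0]
grip_width: 0.0003
```

Run:
```python
from plan import *
now(-1)
a=vision.camera("wrist"); cv2.imwrite("pics/w11.png",a)
for t in (.6,.7,.8,.9,1.): print(t,wproj(W(P,[rod(-1,t,-.16),rod(-1,t,-.08)])).round(1).tolist())
rows([hook(-1,.86+.12*i,b,.014,.010,True,-.08) for i,b in enumerate([.66,.57,.48,.38,.28,.18,.1])])
```

```text
crate x,yout,z -80.3 200.8 173.1 F [ 1.4 -2.5 -3. ] q [-0.72  0.68  1.17  0.37  1.83 -0.96] t 12.975
0.6 [[127.6, 270.4], [280.9, 270.3]]
0.7 [[124.9, 261.3], [280.9, 261.2]]
0.8 [[122.6, 251.1], [280.9, 251.0]]
0.9 [[120.7, 240.0], [280.9, 239.9]]
1.0 [[119.3, 228.2], [280.8, 228.2]]
t 13.03 q [-0.72  0.67  1.18  0.37  1.82 -0.96] F [-1.3  1.  -1. ] now [ 0.5017 -0.2643  0.1751]
(-1, -0.08, 0.2004, 0.1725, 0.66, True) [-2. -0.  2.] [0.004 0.018 0.002]
(-1, -0.08, 0.1959, 0.1775, 0.57, True) [ 5. -0.  1.] [ 0.004 -0.072  0.002]
(-1, -0.08, 0.1909, 0.1819, 0.48, True) [11. -0.  0.] [ 0.004 -0.162  0.002]
(-1, -0.08, 0.1856, 0.1857, 0.38, True) [18. -0.  0.] [ 0.004 -0.262  0.002]
(-1, -0.08, 0.1799, 0.1889, 0.28, True) [24. -0.  1.] [ 0.004 -0.362  0.002]
(-1, -0.08, 0.1738, 0.1913, 0.18, True) [31. -0.  3.] [ 0.004 -0.462  0.001]
(-1, -0.08, 0.1674, 0.1926, 0.1, True) [37. -0.  6.] [ 0.004 -0.542  0.001]
```

View pics/w11.png

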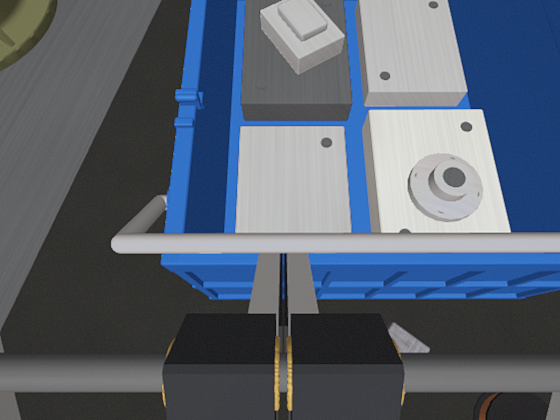

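Row 243 fits about 0.87. Continuing up to vertical.

Call:
{"method": "play_rows", "body": {
  "moves": [
    {"claw": 0,"linear": [5,0,1],"turn": [0,-0.07,0]},
    {"claw": 0,"linear": [11,0,1],"turn": [0,-0.16,0]},
    {"claw": 0,"linear": [18,0,1],"turn": [0,-0.26,0]},
    {"claw": 0,"linear": [24,0,2],"turn": [0,-0.36,0]},
    {"claw": 0,"linear": [31,0,4],"turn": [0,-0.46,0]},
    {"claw": 0,"linear": [37,0,7],"turn": [0,-0.54,0]}
  ]
}}

```text
time_s: 13.78
ee_pos: [0.4939, -0.2316, 0.1926]
eef_rot: [3.136, -0.099, 1.806]
force: [-0.8, -2.6, 1.4]
grip_width: 0.0007
```

Run:
```python
from plan import *
now(-1)
a=vision.camera("wrist"); cv2.imwrite("pics/w12.png",a)
for t in (1.4,1.5,1.6,1.7): print(t,wproj(W(P,[rod(-1,t,-.16),rod(-1,t,-.08)])).round(1).tolist())
rows([hook(-1,1.58+.12*i,b,.014,.010,True,-.08) for i,b in enumerate([.1,.05,0,0,0,0,0,0])])
```

```text
crate x,yout,z -79.5 166.6 192.6 F [-0.8 -2.6  1.4] q [-0.54  0.34  1.51  0.08  1.36 -0.8 ] t 13.775
1.4 [[121.6, 266.0], [280.3, 265.6]]
1.5 [[119.9, 254.8], [280.3, 254.4]]
1.6 [[118.7, 242.9], [280.3, 242.5]]
1.7 [[118.1, 230.5], [280.3, 230.2]]
t 13.82 q [-0.54  0.33  1.51  0.07  1.36 -0.79] F [-0.8 -0.5  0.5] now [ 0.4939 -0.2304  0.193 ]
(-1, -0.08, 0.1674, 0.1926, 0.1, True) [-2. -1.  0.] [0.006 0.005 0.001]
(-1, -0.08, 0.1605, 0.1928, 0.05, True) [ 5. -1.  1.] [ 0.006 -0.045  0.001]
(-1, -0.08, 0.1537, 0.1921, 0, True) [12. -1.  2.] [ 0.006 -0.095  0.   ]
(-1, -0.08, 0.1466, 0.1898, 0, True) [18. -1.  5.] [ 0.006 -0.095  0.   ]
(-1, -0.08, 0.1399, 0.1867, 0, True) [25. -1.  9.] [ 0.006 -0.095  0.   ]
(-1, -0.08, 0.1335, 0.1828, 0, True) [31. -1. 13.] [ 0.006 -0.095  0.   ]
(-1, -0.08, 0.1277, 0.1782, 0, True) [36. -1. 18.] [ 0.006 -0.095  0.   ]
(-1, -0.08, 0.1225, 0.173, 0, True) [41. -1. 24.] [ 0.006 -0.095  0.   ]
```

View pics/w12.png

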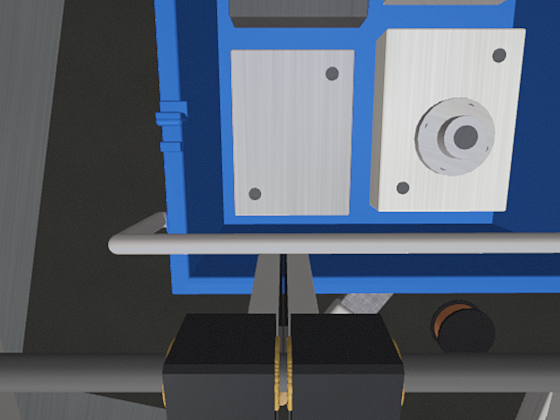

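Call:
{"method": "play_rows", "body": {
  "moves": [
    {"claw": 0,"linear": [5,0,1],"turn": [0,-0.05,0]},
    {"claw": 0,"linear": [12,0,2],"turn": [0,-0.1,0]},
    {"claw": 0,"linear": [18,0,5],"turn": [0,-0.1,0]},
    {"claw": 0,"linear": [25,0,9],"turn": [0,-0.1,0]},
    {"claw": 0,"linear": [31,0,13],"turn": [0,-0.1,0]},
    {"claw": 0,"linear": [36,0,16],"turn": [0,-0.1,0]},
    {"claw": 0,"linear": [40,0,18],"turn": [0,-0.1,0]}
  ]
}}

```text
time_s: 14.7
ee_pos: [0.4839, -0.19, 0.1782]
eef_rot: [3.137, 0.005, 1.807]
force: [2.1, -7.8, -5.0]
grip_width: 0.0
```

Run:
```python
from plan import *
now(-1)
a=vision.camera("wrist"); cv2.imwrite("pics/w13.png",a)
for t in (2.2,2.3,2.4,2.5): print(t,wproj(W(P,[rod(-1,t,-.16),rod(-1,t,-.08)])).round(1).tolist())
rows([(-1,-.08,.129,.178,0,True),(-1,-.08,.129,.22,0,True),(-1,0,.115,.22,0,True),(-1,0,.105,.22,0,True),(-1,0,.104,.187,0,True)])
```

```text
crate x,yout,z -79.4 123.8 178.2 F [ 2.1 -7.8 -5. ] q [-0.44  0.25  1.65 -0.    1.24 -0.68] t 14.7
2.2 [[117.5, 261.9], [280.8, 261.5]]
2.3 [[119.6, 249.7], [280.8, 249.3]]
2.4 [[122.2, 238.2], [280.8, 237.9]]
2.5 [[125.1, 227.6], [280.8, 227.3]]
t 14.75 q [-0.44  0.25  1.65 -0.    1.24 -0.68] F [ 0.4 -3.1 -3.2] now [ 0.4838 -0.1897  0.178 ]
(-1, -0.08, 0.129, 0.178, 0, True) [-6. -1.  0.] [0.005 0.004 0.   ]
(-1, -0.08, 0.129, 0.22, 0, True) [ -6.  -0. -42.] [0.005 0.004 0.   ]
(-1, 0, 0.115, 0.22, 0, True) [  8.  80. -42.] [0.005 0.004 0.   ]
(-1, 0, 0.105, 0.22, 0, True) [ 18.  80. -42.] [0.005 0.004 0.   ]
(-1, 0, 0.104, 0.187, 0, True) [19. 79. -9.] [0.005 0.004 0.   ]
```

View pics/w13.png

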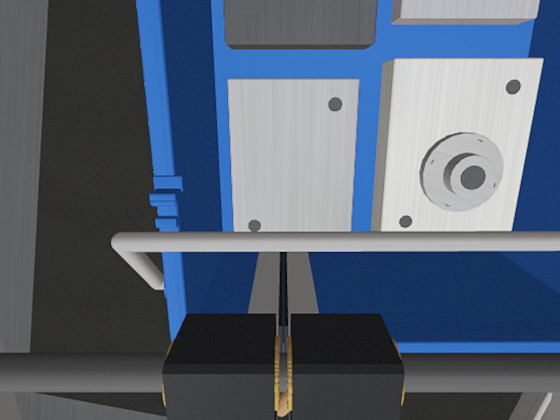

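Row 241 fits about 2.37, the same as on the left. I'll lift out, shift to the rod's middle and come down on it.

Call:
{"method": "play_rows", "body": {
  "moves": [
    {"claw": 0,"linear": [-5,0,0],"turn": [0,0,0]},
    {"claw": 0,"linear": [-5,0,-20],"turn": [0,0,0]},
    {"claw": 0,"linear": [-5,0,-42],"turn": [0,0,0]},
    {"claw": 0,"linear": [5,40,-42],"turn": [0,0,0]},
    {"claw": 0,"linear": [17,80,-42],"turn": [0,0,0]},
    {"claw": 0,"linear": [18,80,-30],"turn": [0,0,0]},
    {"claw": 0,"linear": [19,80,-18],"turn": [0,0,0]},
    {"claw": 0,"linear": [19,80,-9],"turn": [0,0,0]}
  ]
}}

```text
time_s: 15.75
ee_pos: [0.5564, -0.1522, 0.1869]
eef_rot: [3.137, 0.002, 1.806]
force: [-5.6, 13.0, 15.6]
grip_width: 0.0002
```

Run:
```python
from plan import *
now(-1)
a=vision.camera("wrist"); cv2.imwrite("pics/w14.png",a)
rows([(-1,0,.102,.175,0,True),(-1,0,.1,.168,0,True)])
```

```text
crate x,yout,z -0.1 104.0 186.9 F [-5.6 13.  15.6] q [-0.33  0.37  1.47  0.    1.3  -0.57] t 15.75
t 15.8 q [-0.33  0.37  1.47  0.    1.29 -0.57] F [-0.3  0.3 -0.5] now [ 0.5563 -0.1521  0.1861]
(-1, 0, 0.102, 0.175, 0, True) [ 2.  0. 11.] [ 0.004  0.002 -0.   ]
(-1, 0, 0.1, 0.168, 0, True) [ 4.  0. 18.] [ 0.004  0.002 -0.   ]
```

View pics/w14.png

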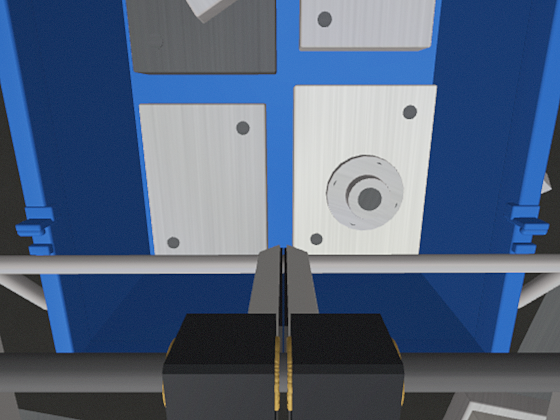

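Run:
```python
from plan import *
for t in (2.3,2.4,2.45,2.5,2.6): print(t,rod(-1,t,0),wproj(W(P,[rod(-1,t,0)])).round(1).tolist())
print(wproj(get_obs()["ee_pos"]))
```

```text
2.3 [0, np.float64(-0.1136908866806509), np.float64(0.18823372315495665)] [[282.4, 277.4]]
2.4 [0, np.float64(-0.10928158963644277), np.float64(0.18387871719417134)] [[282.4, 266.3]]
2.45 [0, np.float64(-0.10724566224906694), np.float64(0.18154141153233921)] [[282.4, 261.0]]
2.5 [0, np.float64(-0.10532909583609011), np.float64(0.17910527293444528)] [[282.4, 255.9]]
2.6 [0, np.float64(-0.10187289729112527), np.float64(0.17396108505293076)] [[282.3, 246.5]]
[[281.96382835 258.76263003]]
```

The rod at row 263 gives about 2.43, with its top at z 187 mm, so the fingertip sits on it. Pressing slowly.

Call:
{"method": "play_rows", "body": {
  "moves": [
    {"claw": 0,"linear": [0,0,4],"turn": [0,0,0]},
    {"claw": 0,"linear": [1,0,8],"turn": [0,0,0]},
    {"claw": 0,"linear": [2,0,11],"turn": [0,0,0]},
    {"claw": 0,"linear": [3,0,14],"turn": [0,0,0]},
    {"claw": 0,"linear": [3,0,17],"turn": [0,0,0]},
    {"claw": 0,"linear": [3,0,19],"turn": [0,0,0]},
    {"claw": 0,"linear": [3,0,20],"turn": [0,0,0]}
  ]
}}

```text
time_s: 16.68
ee_pos: [0.556, -0.1489, 0.1689]
eef_rot: [3.135, 0.003, 1.806]
force: [-12.1, 8.4, 31.4]
grip_width: 0.0001
```

Run:
```python
from plan import *
now(-1)
```

```text
crate x,yout,z 0.2 100.7 168.9 F [-12.1   8.4  31.4] q [-0.33  0.38  1.5   0.    1.25 -0.56] t 16.675
```

The result matches the left bar, z 168.9 mm with 31 N. I'll lift off and look.

Call:
{"method": "play_rows", "body": {
  "moves": [
    {"claw": 0,"linear": [0,0,-6],"turn": [0,0,0]},
    {"claw": 0,"linear": [0,0,-30],"turn": [0,0,0]},
    {"claw": 0,"linear": [0,0,-75],"turn": [0,0,0]},
    {"claw": 0,"linear": [0,0,-120],"turn": [0,0,0]},
    {"claw": 0,"linear": [0,0,-160],"turn": [0,0,0]},
    {"claw": 0,"linear": [0,0,-160],"turn": [0,0,0]}
  ]
}}

```text
time_s: 17.42
ee_pos: [0.5554, -0.1492, 0.3317]
eef_rot: [3.131, 0.006, 1.806]
force: [0.6, -1.0, -0.2]
grip_width: 0.0009
```

Run:
```python
from plan import *
now(-1)
a=vision.camera("wrist"); cv2.imwrite("pics/w15.png",a)
for t in (2.55,2.64,2.7,2.76): print(t,wproj(W(P,[rod(-1,t,-.16),rod(-1,t,.16)])).round(1).tolist())
print(wproj(W(P,[[-.15,-.2,.16],[.15,-.2,.16]])).round(0))
cv2.imwrite("pics/s15.png",vision.camera("scene")); cv2.imwrite("pics/t15.png",vision.camera("top"))
```

```text
crate x,yout,z -0.4 100.8 331.7 F [ 0.6 -1.  -0.2] q [-0.33  0.29  1.24  0.    1.59 -0.56] t 17.425
2.55 [[109.9, 194.0], [453.3, 192.9]]
2.64 [[111.7, 189.8], [451.4, 188.7]]
2.7 [[113.0, 187.2], [450.1, 186.2]]
2.76 [[114.4, 184.9], [448.7, 183.9]]
[[139. 279.]
 [425. 278.]]
```

View pics/w15.png

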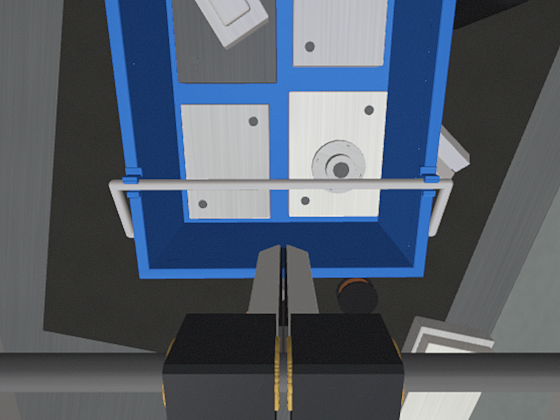

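View pics/s15.png

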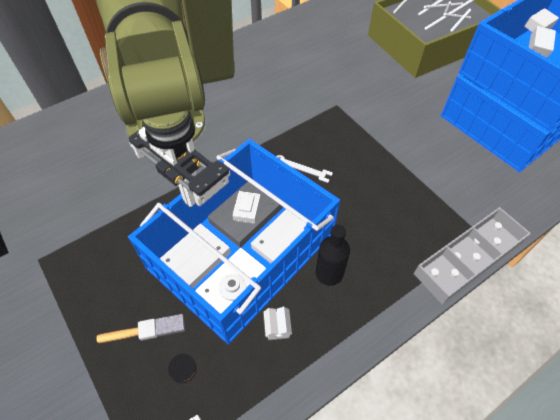

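View pics/t15.png

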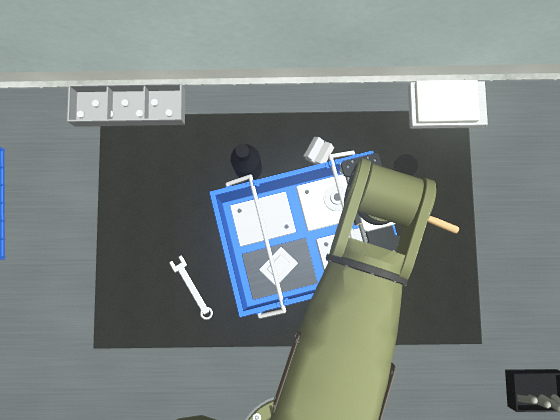

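The -y rod ends at (115,185) and (448,184), matching the 2.76 prediction of (114.4,184.9) and (448.7,183.9), with the clips over the rod at (132,183) and (430,183). One last enlarged check of the clips, and a comparison with the first picture for crate shift.

Run:
```python
import cv2,numpy as np
w=cv2.imread("pics/w15.png"); s=cv2.imread("pics/s15.png"); s0=cv2.imread("pics/scene0.png")
r=lambda a,y,x:cv2.resize(a[y:y+50,x:x+70],(385,275),interpolation=3)
cv2.imwrite("pics/fin.png",np.vstack([np.hstack([r(w,160,100),r(w,160,400)]),np.hstack([r(s,265,215),r(s,200,285)])]))
for n,a,b in(("scene",s0,s),("top",cv2.imread("pics/top0.png"),cv2.imread("pics/t15.png"))):
    for nm,(x0,y0,x1,y1) in ({"crate far side":(250,225,330,300),"load":(235,185,300,240),"flask/vee":(262,228,352,340),"brush+spool":(90,310,200,385),"wrench":(285,155,335,185)} if n=="scene" else {"crate left":(205,185,245,315),"insert":(245,240,275,295),"wrench":(165,250,215,325)}).items():
        g=[cv2.cvtColor(i[y0:y1,x0:x1],6).astype(np.float32) for i in(a,b)]
        print(n,nm,np.round(cv2.phaseCorrelate(*g)[0],2))
```

```text
scene crate far side [-0.05  0.46]
scene load [ 0.05 -0.03]
scene flask/vee [-0.08  0.08]
scene brush+spool [-0.05  0.44]
scene wrench [-0.03 -0.  ]
top crate left [0.14 0.31]
top insert [ 0.29 -0.09]
top wrench [-0.03  0.53]
```

View pics/fin.png

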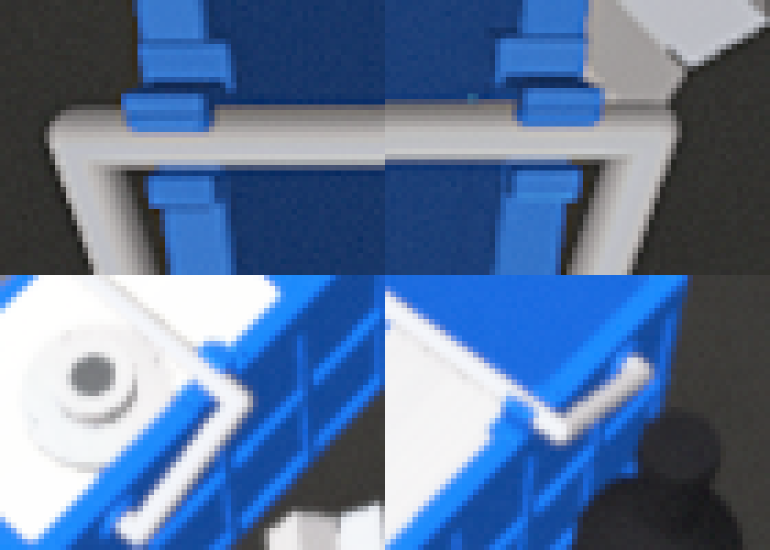

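The clip noses sit over the rod on both rims. Image shifts are about 0.5 px or less, so nothing has moved noticeably. The arm is clear of everything, so I'll hand in.

```bash
python3 -c "
from station import hand_in,get_obs
o=get_obs(); print(o['time_s'],o['force'].round(1)); print(hand_in())"
```

```text
17.575 [ 0.5  1.4 -0.9]
the job is handed in; nothing more can be done
None
```

Both stacking bars are swung over onto the side rims and pressed home under their clips. I did the +y bar first, then the -y bar, with closed fingers: lifted from below and outside, pushed over, then pressed down at the middle of the rod. The job took about 17.6 s, and the gripper was about 165 mm above the rims, touching nothing, when I handed in.

**Bars home:** after I lifted off, the rod ends in the wrist pictures matched a fully home bar (2.76 rad) to about 1 px on both bars. The clip noses lie over the rod on both rims. The final presses read 34 N and 31 N upward with the fingertip at about 169 mm, where the seated rod tops should be at 170 mm. I did not record a clear click.

**Crate, load and tools:** comparing the first and last pictures, the crate, insert, wrench, flask, vee block, brush and spool had shifted by no more than about 0.5 px, roughly 1 mm, which is within measuring noise. The flange was not compared separately; it looked to be in place.

**One odd reading:** while lifting the +y bar the force reached about 10 N, mostly outward, so I moved the path out by 2 mm and it dropped. No check failed.

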